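# Seat the last foot and set the spring punch on its mark

## Task

Stand the loose turned wooden foot, cross upwards, in the empty cell of the divided tray. Then draw the spring punch (the taller tool, with the wide head) out of the tool block and hold it upright with its point on the middle of the pencilled cross on that foot, pressing gently so that the sprung nose is pushed about halfway in. Finish while still holding the punch there; leave the drilled feet in the tray and the other tool in the block as they are.

Things in the scene. Friction and masses are not known exactly. Their poses are not given: they have to be found in the camera images.
- foot: The loose turned wooden foot: an upright round wooden post, 36 mm across and 75 mm tall, 60 g (varies), standing on the bench right of the tray. Flat top with two dark pencilled lines that cross at its centre. Origin at the centre of its underside, z up along its axis. Behind tray and foot, from x = 0.53 m on, stands a tall mitre saw: swing the arm across the front of the bench (x below 0.5).
- foot_mark (a point): The crossing of the two pencilled lines, at the centre of the foot's flat top, 75 mm above the foot's origin.
- tray: Square plywood tray fixed to the bench, any yaw, 126 x 126 x 36 mm high, walls and floor 6 mm, 2 x 2 cells of 54 mm, 60 mm from centre to centre. Origin at the centre of its underside; x, y along its walls, z up. Three cells hold drilled feet, tops 81 mm over the bench; a gripper closing along a tray diagonal has most room.
- empty_cell (a point): Centre of the floor of the one empty cell, 6 mm above the bench (at +30, +30 mm in the tray's frame); its axes are the tray's.
- holder: Wooden tool block fixed to the bench, to the left, 56 x 116 mm, 50 mm high, with two upright 18 mm through bores at -29 and +29 mm along its y axis. Origin at the centre of its underside; long side along its y. A tool hangs by its collar in each bore; which is in which varies.
- punch: Spring punch, round steel, 0.13 kg, hanging upright in one bore, point down. Origin on its axis at the underside of its collar, 50 mm over the bench; z up. Collar 28 mm across, z 0 to 6 mm; grooved grip 18 mm across, 6 to 70 mm (take it here); wide head 24 mm across to 82 mm. Below: shank 14 mm across to -28 mm, sprung nose 8 mm across, point at -45 mm. Draw it straight up more than 45 mm.
- nose_tip (a point): The point of the punch's sprung nose: on the punch's axis, 45 mm below the punch's origin while the nose is fully out.
- nose (a joint): How far the punch's nose is pushed in, in m: 0 fully out, 0.012 fully in. A spring pushes it out: 2 N to start it, 4.4 N at half travel (0.006), 6.8 N at the end of its travel.
- drift: The other tool in the tool block, to be left alone: a plain round steel drift with the same collar, then 14 mm across up to 40 mm above the block, with no head (shorter and thinner than the punch). Origin on its axis at the underside of its collar.
- done_a: One of the three drilled feet already in the tray: same size and shape as the loose foot, with a dark round hole 8 mm across in the top instead of the cross. To be left as it stands. Origin at the centre of its underside.
- done_b: One of the three drilled feet already in the tray: same size and shape as the loose foot, with a dark round hole 8 mm across in the top instead of the cross. To be left as it stands. Origin at the centre of its underside.
- done_c: One of the three drilled feet already in the tray: same size and shape as the loose foot, with a dark round hole 8 mm across in the top instead of the cross. To be left as it stands. Origin at the centre of its underside.
Not all that is in view belongs to the job. What is shaped like the foot but yellow is not meant.

How it is judged:
By the outcome, as a careful person would: the job done as asked, in the order asked, and still so for the second after the job is handed in, while the arm keeps its last pose, push and grip.
It also fails if it takes over 64 s, if anything falls off the work surface, if the arm or the gripper's body presses on something with over 40 N, if the wrist force passes 120 N, or if a joint passes its speed limit or range.

## Robot

A 6-joint arm with a two-finger parallel gripper is mounted at the origin on a cart in front of the work surface, level with it; the furniture and walls round the work are solid. World frame = base frame: x ahead of the robot, y to its left, z up, the work surface at z = 0. Lengths are in mm, angles in rad, forces in N, time in s.
With the tool pointing down it reaches from about 325 to 900 mm from the base axis. Payload 6.1 kg.
Tool frame: the origin (TCP) lies midway between the tips of the shut fingers; the grasp point (between the pads) lies 19 mm behind it; z points along the fingers, x is the direction in which the jaws open and shut, and the axes are right-handed (so a half turn about z gives the same grasp; the last joint's range is limited). The gripper opens to 85 mm and grips with 20 to 120 N. Pads are 22 mm wide; open, the fingers measure 114 mm over their backs; the gripper's body (76 mm by 85 mm) begins 54 mm behind the grasp point. The pads swing forward as they close: fully open they stand 13 mm farther back than shut.
Start: joints at [-0.126, 0.22, 1.526, -0, 1.395, -0.126], TCP at [624.993, -0.003, 231.3] pointing down, gripper open.
Joint ranges: [-2.98, 2.98], [-0.91, 2.08], [0.09, 2.57], [-1.24, 4.39], [0.2, 2.65], [-2.68, 2.68]. Speed limits (rad/s): [2.57, 2.57, 3.01, 3.14, 3.14, 3.14].

## Interface

Orientations are given as [roll, pitch, yaw] about the fixed x, y, z axes, in that order (R = Rz(yaw) Ry(pitch) Rx(roll)).
In Python, from station import bot gives the robot as it stands.
- The arm moves only by the shell command python3 -m crank 'ROWS' [FORCE]. ROWS is JSON, a list of rows, each an object of numbers: "wx", "wy", "wz": the turn, a rotation vector about the world's x, y, z in units of 0.1 rad (1.0 is 0.1 rad); "x", "y", "z": the shift along the world's x, y, z in units of 2 cm (1.0 is 2 cm); "fingers": the gripper's target within -1 to 1 (fully open at 1, half-way at 0, shut at -1). In form: [{"wx": .., "wy": .., "wz": .., "x": .., "y": .., "z": .., "fingers": ..}, ...]. A call has 1 to 12 rows; each row shifts and turns the commanded pose from where the row before left it; what a row does not reach is not made up. A row lasts 1/12 s, in which the tool goes at most 41.7 mm and 7.16 degrees, less where a joint would pass 70% of its speed; a pose out of reach is approached as far as the arm can. A call with a number of a shift or a turn outside -1 to 1 is refused whole. A call with a gripper value outside its range is refused whole. The fingers move at their own pace and stop on an object; FORCE is the grip in N (left out, the last holds). Time passes only in rows, so rows that do not move let the fingers close. It gives the time, the measured TCP pose, the force and the opening at its end, in the units of the state.
- bot.state(): the state, without advancing time (a new reading comes with each control period).
- bot.grab_frame(name): name is "scene" or "side" or "wrist"; returns a dict with "frame" (420x560x3 uint8, blue, green, red), "fov_y" (degrees; the focal length in pixels is half the picture's height over the tangent of half this angle, whatever the lens; pixels are square), "cx", "cy" (the principal point, pixels), "camera_from_world" (4x4, takes a point from world to camera coordinates); the wrist camera has in their place "T_tool_cam" (4x4, takes a point from camera to tool coordinates, whose origin is the TCP and whose axes are the tool frame's). Camera axes: x right, y up, looking along -z (the intrinsics and any distortion apply to the point x, -y, -z); pixel columns grow to the right and rows downward; lengths in mm; the calibration is good to about 2 mm. A picture is of the moment at which its call begins: read the wrist's pose just before it. There is no depth.
- bot.sign_off(): hands the job in, once; it reports no verdict.
The state is a dict: "t": time; "joints": joint angles; "joint_velocities": joint speeds; "effort": joint torques, N m; "position": TCP position; "tool_rot": TCP orientation; "force": force on the tool from outside, world axes, zero at the start; "moment": the same for the moment, N m; "width": finger opening in mm.
Only numpy, scipy, OpenCV 4.12 (cv2) and the standard library are available. Lean on these libraries where they do the work, as an engineer would, in place of code of your own. Each camera call takes 0.05 s, during which the arm holds its last target.

## Working session

There is one attempt and no reset: what is moved stays moved. The work goes in short steps, Python scripts to look and compute and a shell command to move; the robot and the scene stay as the last step left them, time stands still between calls to the robot, and variables do not carry over. Pictures are saved under pics/ and viewed, and the job is handed in when it is done.

```bash
ls; mkdir -p pics
python3 - <<'E'
from station import bot
import cv2
s=bot.state();print({k:s[k] for k in ('t','position','tool_rot','force','width')})
for n in("scene","side","wrist"):
    f=bot.grab_frame(n);cv2.imwrite(f"pics/a_{n}.png",f["frame"])
    print(n,{k:v for k,v in f.items() if k!="frame"})
E
```

```text
pics
{'t': 0.0, 'position': array([6.24396497e+02, 7.31583313e-02, 2.30180613e+02]), 'tool_rot': array([-3.14136232e+00,  1.92050515e-03,  9.91429448e-06]), 'force': array([ 0.27770884, -0.38567521, -0.09913068]), 'width': 85.04232970715098}
scene {'fov_y': 43.77852747816314, 'cx': 273.52330609376884, 'cy': 206.92394947804388, 'camera_from_world': array([[-7.09733922e-01, -7.04372890e-01,  1.16872481e-02,
         3.80670586e+02],
       [ 5.15323620e-01, -5.07791130e-01,  6.90354789e-01,
        -2.76799992e+02],
       [-4.80332517e-01,  4.95990927e-01,  7.23376578e-01,
        -1.06473593e+03],
       [ 0.00000000e+00,  0.00000000e+00,  0.00000000e+00,
         1.00000000e+00]])}
side {'fov_y': 55.430261145225764, 'cx': 282.1378974526302, 'cy': 215.06293135030447, 'camera_from_world': array([[ 8.44210614e-01, -5.35939576e-01, -8.78687659e-03,
        -3.65565126e+02],
       [ 3.14923172e-01,  4.82667538e-01,  8.17224231e-01,
        -2.15440882e+02],
       [-4.33741668e-01, -6.92676561e-01,  5.76252851e-01,
        -8.27186055e+02],
       [ 0.00000000e+00,  0.00000000e+00,  0.00000000e+00,
         1.00000000e+00]])}
wrist {'fov_y': 59.51015826216829, 'cx': 276.89988848757105, 'cy': 207.98518101709098, 'T_tool_cam': array([[ 9.99999874e-01, -1.15976902e-04,  4.89295926e-04,
        -2.45404925e-01],
       [ 2.26672949e-05, -9.61654035e-01, -2.74265411e-01,
        -7.07883615e+01],
       [ 5.02341855e-04,  2.74265387e-01, -9.61653911e-01,
        -1.42362185e+02],
       [ 0.00000000e+00,  0.00000000e+00,  0.00000000e+00,
         1.00000000e+00]])}
```

View pics/a_scene.png

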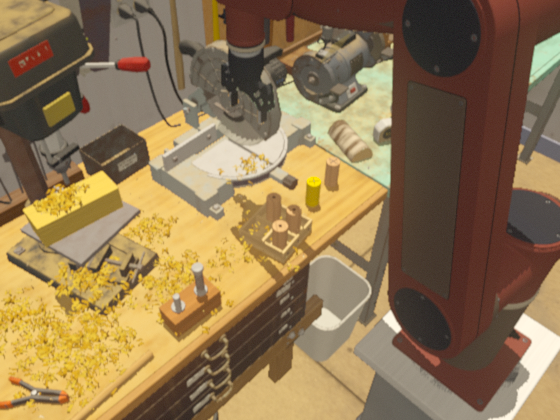

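View pics/a_side.png

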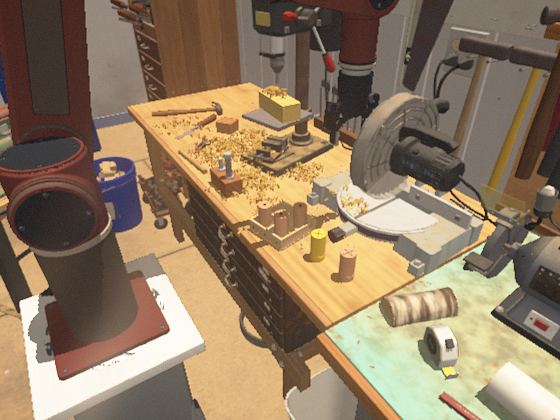

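View pics/a_wrist.png

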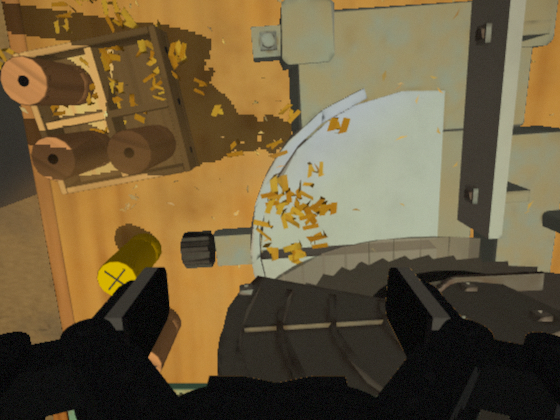

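The scene view shows the tool block at (190,300), the tray at (278,232), the yellow post at (313,192) and the wooden post at (331,175). In the side view the same posts are yellow at (318,245) and wooden at (347,265). The wooden one fits "loose turned wooden foot". I'll enlarge to confirm.

```bash
cat > h.py <<'E'
import numpy as np, cv2
from scipy.spatial.transform import Rotation as R
from station import bot
def K(f):
    fl=210/np.tan(np.radians(f["fov_y"])/2); return fl,f["cx"],f["cy"]
def cam(f,s=None):
    if "camera_from_world" in f: return np.linalg.inv(f["camera_from_world"])
    T=np.eye(4);T[:3,:3]=R.from_euler('xyz',s["tool_rot"]).as_matrix();T[:3,3]=s["position"]
    return T@f["T_tool_cam"]
def ray(f,u,v,s=None):
    fl,cx,cy=K(f);W=cam(f,s);d=W[:3,:3]@np.array([(u-cx)/fl,-(v-cy)/fl,-1]);return W[:3,3],d/np.linalg.norm(d)
def onz(f,u,v,z,s=None):
    o,d=ray(f,u,v,s);return o+d*(z-o[2])/d[2]
def proj(f,P,s=None):
    fl,cx,cy=K(f);p=np.linalg.inv(cam(f,s))@np.append(P,1);return cx+fl*p[0]/-p[2],cy-fl*p[1]/-p[2]
def crop(f,x0,y0,x1,y1,k,name):
    cv2.imwrite("pics/"+name,cv2.resize(f["frame"][y0:y1,x0:x1],None,fx=k,fy=k,interpolation=cv2.INTER_CUBIC))
E
python3 - <<'E'
from h import *
import pickle
F={n:bot.grab_frame(n) for n in("scene","side")}
pickle.dump(F,open("F0.pkl","wb"))
crop(F["scene"],150,150,350,340,4 if 0 else 3,"b_scene.png")
crop(F["side"],200,140,370,290,4,"b_side.png")
E
```

```text
(no output)
```

View pics/b_scene.png

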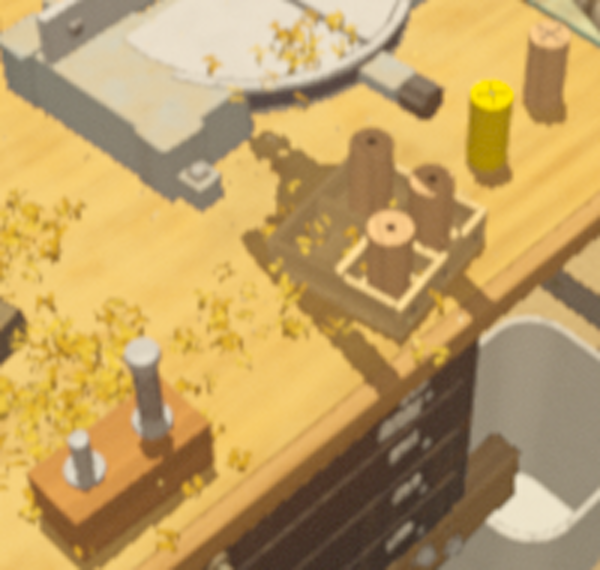

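View pics/b_side.png

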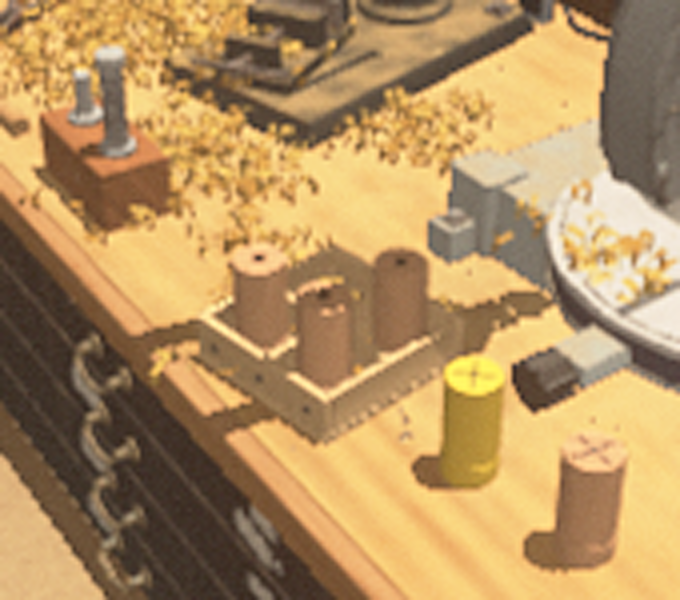

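The scene crop shows three drilled feet at (372,140), (432,180) and (390,228), the yellow decoy at (490,95) and the wooden crossed foot at (548,35). The punch has the wide head at (143,352); the drift is the shorter tool at (78,440). The target foot is confirmed by its wood colour and cross, and the punch by its height and head.

Run:
```python
from h import *
import pickle
F=pickle.load(open("F0.pkl","rb"))
pts={"foot":((548,35),(594,455),75),"yel":((490,95),(473,374),75),"d1":((372,140),(402,262),81),"d2":((432,180),(323,297),81),"d3":((390,228),(259,259),81),
"punchhead":((143,349),(111,53),132),"drift":((78,438),(82,74),90),"pcollar":((152,421),(116,145),56),"dcollar":((84,468),(85,112),56)}
for n,(a,b,z) in pts.items():
    ua=(a[0]/3+150-.33,a[1]/3+150-.33); ub=(b[0]/4+200-.38,b[1]/4+140-.38)
    A=onz(F["scene"],*ua,z);B=onz(F["side"],*ub,z)
    o1,d1=ray(F["scene"],*ua);o2,d2=ray(F["side"],*ub)
    t=np.linalg.lstsq(np.c_[d1,-d2],o2-o1,rcond=None)[0];X=(o1+d1*t[0]+o2+d2*t[1])/2
    print(n,A.round(1),B.round(1),X.round(1),z,"gap",np.linalg.norm(o1+d1*t[0]-o2-d2*t[1]).round(1))
```

```text
foot [ 494.9 -169.8   75. ] [ 493.1 -176.3   75. ] [ 496.8 -172.9   71.3] 75 gap 0.9
yel [480.1 -79.4  75. ] [480.9 -82.   75. ] [481.5 -80.8  73.6] 75 gap 0.8
d1 [507.1  30.4  81. ] [507.7  30.6  81. ] [507.3  30.3  81.1] 81 gap 0.5
d2 [444.2  28.3  81. ] [444.7  25.2  81. ] [445.5  27.   79.4] 81 gap 0.6
d3 [432.4  86.5  81. ] [432.9  83.6  81. ] [433.7  85.4  79.5] 81 gap 0.6
punchhead [441.1 310.7 132. ] [441.8 307.  132. ] [442.7 309.8 130.3] 132 gap 0.8
drift [442.1 369.8  90. ] [441.9 365.8  90. ] [443.3 369.2  88.1] 90 gap 0.0
pcollar [438.6 314.   56. ] [439.3 308.5  56. ] [440.8 312.8  53.2] 56 gap 0.8
dcollar [441.4 370.6  56. ] [442.1 368.5  56. ] [442.5 370.2  54.9] 56 gap 0.6
```

```bash
python3 -m crank '[{"x":-0.5,"fingers":1},{"x":-1},{"x":-1},{"x":-1},{"x":-1},{"x":-1},{"x":-1},{"x":-1},{"x":-1},{"x":-0.5},{},{}]'
python3 - <<'E'
from h import *
import pickle
s=bot.state();f=bot.grab_frame("wrist");pickle.dump((s,f),open("W1.pkl","wb"));cv2.imwrite("pics/c.png",f["frame"]);print(s["t"],s["position"],s["tool_rot"])
E
```

```text
0.25 [6.24708540e+02 2.00908587e-02 2.30748367e+02] [-3.14144600e+00  9.34731869e-04 -5.48132598e-05]invalid input
```

View pics/c.png

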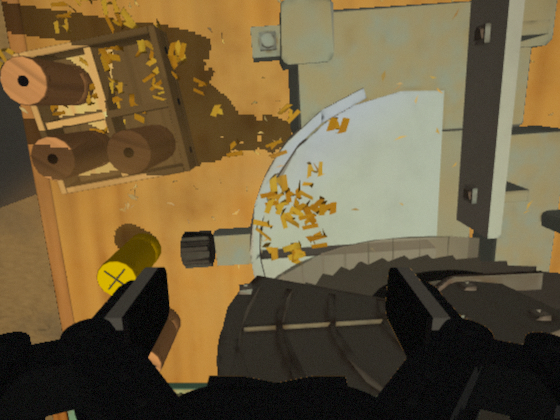

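The move was refused, so the arm hasn't moved and the view is unchanged. The rows probably need every key.

```bash
python3 -m crank '[{"wx":0,"wy":0,"wz":0,"x":-0.5,"y":0,"z":0,"fingers":1},{"wx":0,"wy":0,"wz":0,"x":-1,"y":0,"z":0,"fingers":1},{"wx":0,"wy":0,"wz":0,"x":-1,"y":0,"z":0,"fingers":1},{"wx":0,"wy":0,"wz":0,"x":-1,"y":0,"z":0,"fingers":1},{"wx":0,"wy":0,"wz":0,"x":-1,"y":0,"z":0,"fingers":1},{"wx":0,"wy":0,"wz":0,"x":-1,"y":0,"z":0,"fingers":1},{"wx":0,"wy":0,"wz":0,"x":-1,"y":0,"z":0,"fingers":1},{"wx":0,"wy":0,"wz":0,"x":-1,"y":0,"z":0,"fingers":1},{"wx":0,"wy":0,"wz":0,"x":-1,"y":0,"z":0,"fingers":1},{"wx":0,"wy":0,"wz":0,"x":-0.5,"y":0,"z":0,"fingers":1},{"wx":0,"wy":0,"wz":0,"x":0,"y":0,"z":0,"fingers":1},{"wx":0,"wy":0,"wz":0,"x":0,"y":0,"z":0,"fingers":1}]'
python3 - <<'E'
from h import *
import pickle
s=bot.state();f=bot.grab_frame("wrist");pickle.dump((s,f),open("W1.pkl","wb"));cv2.imwrite("pics/d.png",f["frame"]);print(s["t"],s["position"],s["tool_rot"])
E
```

```text
t: 1.3
position: [445.2, -0.0, 231.7]
tool_rot: [3.141, -0.001, -0.0]
force: [0.4, -0.4, 0.2]
width: 85.4
1.3 [ 4.45212326e+02 -4.85175471e-02  2.31691225e+02] [ 3.14140312e+00 -1.41371849e-03 -2.09595843e-04]
```

View pics/d.png

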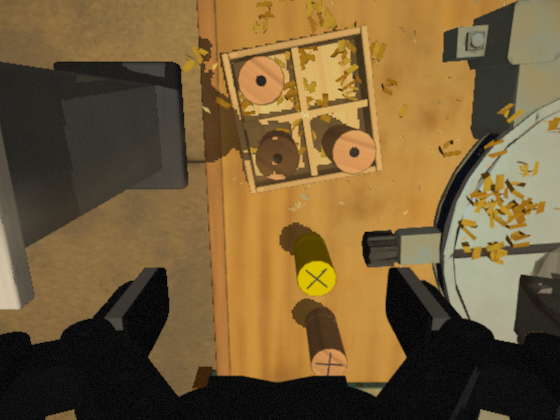

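The wrist view shows the tray with corners near (222,53), (366,27), (381,168) and (253,192), and its empty cell at upper right (335,75). The yellow decoy is at (316,278) and the wooden crossed foot at (329,362). I'll enlarge both.

Run:
```python
from h import *
import pickle
s,f=pickle.load(open("W1.pkl","rb"))
crop(f,210,15,395,200,3,"e1.png");crop(f,290,300,370,385,6,"e2.png")
```

```text
(no output)
```

View pics/e1.png

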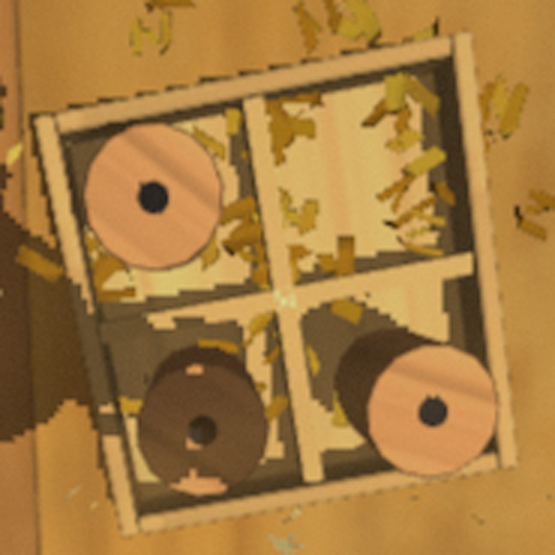

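View pics/e2.png

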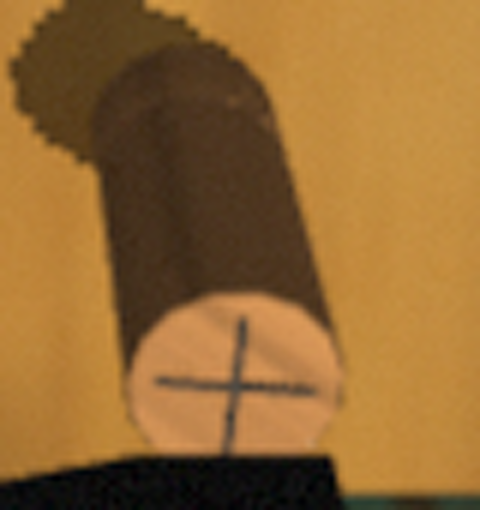

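Run:
```python
from h import *
import pickle
s,f=pickle.load(open("W1.pkl","rb"))
c=lambda a,x0,y0,k,z:onz(f,a[0]/k+x0-.4,a[1]/k+y0-.4,z,s)
C=np.array([c(a,210,15,3,36) for a in((36,118),(468,36),(513,463),(127,532))])
print("corners",C.round(1).tolist()); e=[C[1]-C[0],C[1]-C[2],C[2]-C[3],C[0]-C[3]]
for v in e: print(np.linalg.norm(v).round(1),np.degrees(np.arctan2(v[1],v[0])).round(1))
ctr=C.mean(0);print("ctr",ctr.round(1),"cross",c((284,297),210,15,3,36).round(1))
y=np.radians(np.mean([np.degrees(np.arctan2(v[1],v[0]))-b for v,b in zip(e,(0,90,0,90))]));print("yaw",np.degrees(y),y)
M=np.array([[np.cos(y),-np.sin(y)],[np.sin(y),np.cos(y)]])
for g in((30,30),(-30,30),(-30,-30),(30,-30)):print(g,(ctr[:2]+M@g).round(1))
for a in((152,197),(202,430),(432,411)):print("done",c(a,210,15,3,81).round(1))
print("foot",c((236,386),290,300,6,75).round(1))
print("sawbolt",onz(f,475,40,40,s).round(),"handle",onz(f,370,248,40,s).round())
```

```text
corners [[397.8, 111.2, 36.0], [519.5, 132.5, 36.0], [541.4, 12.0, 36.0], [421.5, -9.9, 36.0]]
123.5 9.9
122.5 100.3
121.9 10.3
123.4 101.0
ctr [470.1  61.4  36. ] cross [469.5  61.8  36. ]
yaw 10.400633339830758 0.18152529607274104
(30, 30) [494.2  96.4]
(-30, 30) [435.1  85.5]
(-30, -30) [446.   26.5]
(30, -30) [505.   37.3]
done [432.5  87.4  81. ]
done [445.1  28.7  81. ]
done [506.   33.7  81. ]
foot [ 495.1 -170.8   75. ]
sawbolt [611. 122.  40.] handle [536. -65.  40.]
```

Tray centre is about (470,60) with yaw 10.4°, so the empty cell is about (494,95). The foot is at about (495,-172). All of these agree across views within about 2 mm. I'll go above the foot with the jaws turned to the tray diagonal (-35°).

```bash
python3 -m crank '[{"wx":0,"wy":0,"wz":-0.3,"x":0.1,"y":-0.5,"z":0,"fingers":1},{"wx":0,"wy":0,"wz":-0.7,"x":0.3,"y":-0.9,"z":0,"fingers":1},{"wx":0,"wy":0,"wz":-0.7,"x":0.3,"y":-0.9,"z":0,"fingers":1},{"wx":0,"wy":0,"wz":-0.7,"x":0.3,"y":-0.9,"z":0,"fingers":1},{"wx":0,"wy":0,"wz":-0.7,"x":0.3,"y":-0.9,"z":0,"fingers":1},{"wx":0,"wy":0,"wz":-0.7,"x":0.3,"y":-0.9,"z":0,"fingers":1},{"wx":0,"wy":0,"wz":-0.7,"x":0.3,"y":-0.9,"z":0,"fingers":1},{"wx":0,"wy":0,"wz":-0.7,"x":0.3,"y":-0.9,"z":0,"fingers":1},{"wx":0,"wy":0,"wz":-0.7,"x":0.3,"y":-0.9,"z":0,"fingers":1},{"wx":0,"wy":0,"wz":-0.54,"x":0.3,"y":-0.9,"z":0,"fingers":1},{"wx":0,"wy":0,"wz":0,"x":0,"y":0,"z":0,"fingers":1},{"wx":0,"wy":0,"wz":0,"x":0,"y":0,"z":0,"fingers":1}]'
python3 - <<'E'
from h import *
import pickle
s=bot.state();f=bot.grab_frame("wrist");pickle.dump((s,f),open("W2.pkl","wb"));cv2.imwrite("pics/f.png",f["frame"]);print(s["t"],s["position"],s["tool_rot"],s["joints"].round(2))
E
```

```text
t: 2.35
position: [501.3, -173.4, 230.6]
tool_rot: [3.141, 0.001, -0.646]
force: [0.6, 0.6, -0.6]
width: 85.1
2.35 [ 501.2862003  -173.4163147   230.64076342] [ 3.14138833e+00  1.12030368e-03 -6.46003727e-01] [-0.48 -0.    1.77 -0.    1.38  0.16]
```

View pics/f.png

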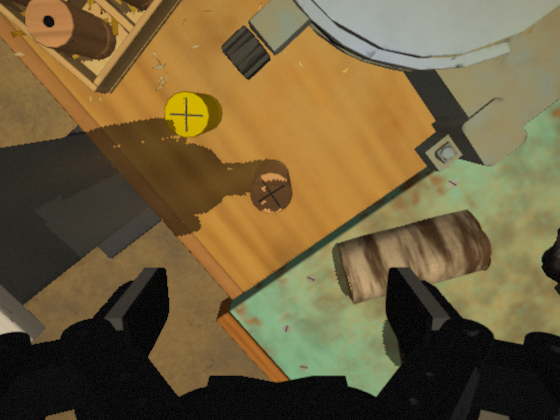

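The foot's cross is at (273,191), in shadow, with the yellow decoy at (188,112) and about 80 mm of clear bench around the foot.

Run:
```python
from h import *
import pickle
s,f=pickle.load(open("W2.pkl","rb"))
crop(f,240,150,310,225,7,"g.png")
print(onz(f,273,192,75,s).round(1),proj(f,[495,-172,75],s), onz(f,445,152,30,s))
```

```text
[ 497.2 -171.4   75. ] (np.float64(271.3433837460404), np.float64(194.07027690949158)) [ 641.07968267 -245.47101828   30.        ]
```

View pics/g.png

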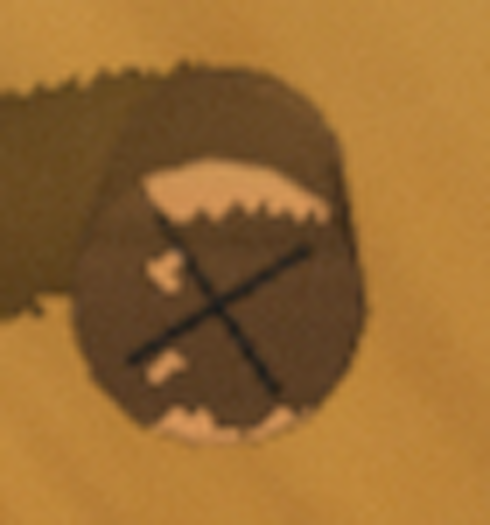

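The cross refines to (271,193.4), giving a foot position of (495.3,-171.6). I'll centre on it and descend.

```bash
python3 -m crank '[{"wx":0,"wy":0,"wz":0.4,"x":-0.3,"y":0.09,"z":-0.5,"fingers":1},{"wx":0,"wy":0,"wz":0,"x":0,"y":0,"z":-1,"fingers":1},{"wx":0,"wy":0,"wz":0,"x":0,"y":0,"z":-1,"fingers":1},{"wx":0,"wy":0,"wz":0,"x":0,"y":0,"z":-1,"fingers":1},{"wx":0,"wy":0,"wz":0,"x":0,"y":0,"z":-1,"fingers":1},{"wx":0,"wy":0,"wz":0,"x":0,"y":0,"z":-1,"fingers":1},{"wx":0,"wy":0,"wz":0,"x":0,"y":0,"z":-1,"fingers":1},{"wx":0,"wy":0,"wz":0,"x":0,"y":0,"z":-1,"fingers":1},{"wx":0,"wy":0,"wz":0,"x":0,"y":0,"z":-1,"fingers":1},{"wx":0,"wy":0,"wz":0,"x":0,"y":0,"z":-0.7,"fingers":1},{"wx":0,"wy":0,"wz":0,"x":0,"y":0,"z":-0.4,"fingers":1},{"wx":0,"wy":0,"wz":0,"x":0,"y":0,"z":0,"fingers":1}]'
python3 - <<'E'
from h import *
s=bot.state();f=bot.grab_frame("wrist");cv2.imwrite("pics/i.png",f["frame"]);print(s["position"],s["tool_rot"])
E
```

```text
t: 3.4
position: [493.5, -168.9, 37.3]
tool_rot: [3.141, 0.004, -0.603]
force: [-0.2, -0.4, -0.4]
width: 85.3
[ 493.54117837 -168.85990663   37.33779679] [ 3.14123232  0.0039092  -0.60299499]
```

View pics/i.png

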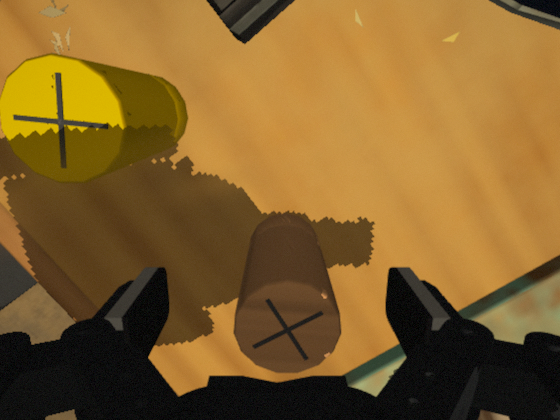

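The foot's top at (288,329) sits between the open fingers, slightly right of their midline. The measured TCP is (493.5,-168.9).

Run:
```python
from h import *
s=bot.state();f=bot.grab_frame("wrist");print(s["position"],onz(f,288,329,75,s))
```

```text
[ 494.45834953 -169.47360098   38.692602  ] [ 495.90394214 -172.34019974   75.        ]
```

```bash
python3 -m crank '[{"wx":0,"wy":0,"wz":0,"x":0.07,"y":-0.13,"z":0,"fingers":1},{"wx":0,"wy":0,"wz":0,"x":0,"y":0,"z":0,"fingers":1},{"wx":0,"wy":0,"wz":0,"x":0,"y":0,"z":0,"fingers":-0.4},{"wx":0,"wy":0,"wz":0,"x":0,"y":0,"z":0,"fingers":-0.4},{"wx":0,"wy":0,"wz":0,"x":0,"y":0,"z":0,"fingers":-0.4},{"wx":0,"wy":0,"wz":0,"x":0,"y":0,"z":0,"fingers":-0.4},{"wx":0,"wy":0,"wz":0,"x":0,"y":0,"z":0,"fingers":-0.4},{"wx":0,"wy":0,"wz":0,"x":0,"y":0,"z":0,"fingers":-0.4},{"wx":0,"wy":0,"wz":0,"x":0,"y":0,"z":0,"fingers":-0.4},{"wx":0,"wy":0,"wz":0,"x":0,"y":0,"z":0,"fingers":-0.4},{"wx":0,"wy":0,"wz":0,"x":0,"y":0,"z":0,"fingers":-0.4},{"wx":0,"wy":0,"wz":0,"x":0,"y":0,"z":0,"fingers":-0.4}]' 40
python3 - <<'E'
from h import *
s=bot.state();f=bot.grab_frame("wrist");cv2.imwrite("pics/j.png",f["frame"]);print(s["position"],s["tool_rot"],s["width"])
E
```

```text
t: 4.5
position: [496.5, -172.9, 39.5]
tool_rot: [3.142, -0.0, -0.604]
force: [-0.8, 0.9, 4.1]
width: 35.0
[ 496.49819369 -172.88157397   39.53309639] [ 3.14157767e+00 -1.93426006e-04 -6.03956102e-01] 34.987205954819025
```

View pics/j.png

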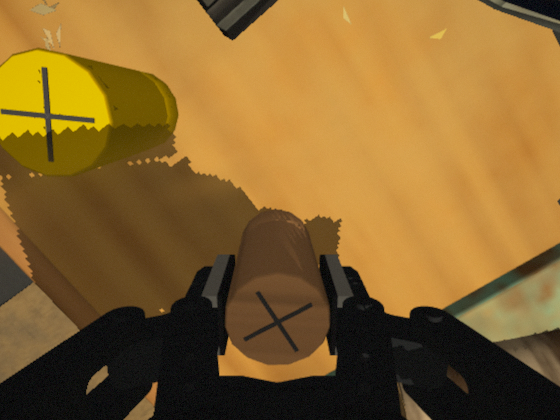

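The foot is gripped (35 mm opening) with the cross centred at (278,322). I'll lift it 110 mm, then carry it along the front at x≈440.

```bash
python3 -m crank '[{"wx":0,"wy":0,"wz":0,"x":0,"y":0,"z":0.4,"fingers":-1},{"wx":0,"wy":0,"wz":0,"x":0,"y":0,"z":0.8,"fingers":-1},{"wx":0,"wy":0,"wz":0,"x":0,"y":0,"z":1,"fingers":-1},{"wx":0,"wy":0,"wz":0,"x":-0.3,"y":0,"z":1,"fingers":-1},{"wx":0,"wy":0,"wz":0,"x":-0.6,"y":0,"z":1,"fingers":-1},{"wx":0,"wy":0,"wz":0,"x":-0.7,"y":0.2,"z":0.8,"fingers":-1},{"wx":0,"wy":0,"wz":0,"x":-0.7,"y":0.5,"z":0.5,"fingers":-1},{"wx":0,"wy":0,"wz":0,"x":-0.5,"y":0.8,"z":0,"fingers":-1},{"wx":0,"wy":0,"wz":0,"x":0,"y":1,"z":0,"fingers":-1},{"wx":0,"wy":0,"wz":0,"x":0,"y":1,"z":0,"fingers":-1},{"wx":0,"wy":0,"wz":0,"x":0,"y":1,"z":0,"fingers":-1},{"wx":0,"wy":0,"wz":0,"x":0,"y":1,"z":0,"fingers":-1}]'
python3 -m crank '[{"wx":0,"wy":0,"wz":0,"x":0,"y":1,"z":0,"fingers":-1},{"wx":0,"wy":0,"wz":0,"x":0,"y":1,"z":0,"fingers":-1},{"wx":0,"wy":0,"wz":0,"x":0,"y":1,"z":0,"fingers":-1},{"wx":0,"wy":0,"wz":0,"x":0.1,"y":1,"z":0,"fingers":-1},{"wx":0,"wy":0,"wz":0,"x":0.4,"y":1,"z":0,"fingers":-1},{"wx":0,"wy":0,"wz":0,"x":0.5,"y":1,"z":0,"fingers":-1},{"wx":0,"wy":0,"wz":0,"x":0.6,"y":0.8,"z":0,"fingers":-1},{"wx":0,"wy":0,"wz":0,"x":0.6,"y":0.7,"z":0,"fingers":-1},{"wx":0,"wy":0,"wz":0,"x":0.5,"y":0.4,"z":0,"fingers":-1},{"wx":0,"wy":0,"wz":0,"x":0,"y":0,"z":0,"fingers":-1},{"wx":0,"wy":0,"wz":0,"x":0,"y":0,"z":0,"fingers":-1}]'
python3 - <<'E'
from h import *
import pickle
s=bot.state();f=bot.grab_frame("wrist");cv2.imwrite("pics/k.png",f["frame"]);print(s["position"],s["tool_rot"],s["width"],s["force"]);pickle.dump((s,f),open("W3.pkl","wb"))
E
```

```text
t: 5.55
position: [440.1, -62.0, 149.5]
tool_rot: [-3.141, -0.0, -0.604]
force: [-0.6, -0.1, -0.3]
width: 35.3
t: 6.47
position: [494.1, 95.4, 149.1]
tool_rot: [3.141, 0.001, -0.603]
force: [-0.3, -0.1, -1.1]
width: 34.8
[494.14452429  95.37606928 149.09358821] [ 3.14092200e+00  5.53963021e-04 -6.02900212e-01] 34.7912500471297 [-0.25840464 -0.11902089 -1.11882288]
```

View pics/k.png

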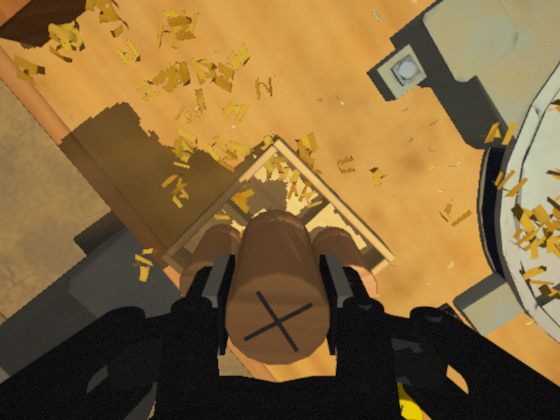

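The held foot's cross is at (278,322). The empty cell's far corner is at (278,140), on the same midline as the foot. I'll check that against the tray estimate.

Run:
```python
from h import *
import pickle
s,f=pickle.load(open("W3.pkl","rb"))
y=np.radians(10.4);M=np.array([[np.cos(y),-np.sin(y)],[np.sin(y),np.cos(y)]])
for g in((63,63),(57,57),(63,-63),(-63,63)):
    P=np.append(np.array([470,60.5])+M@g,36);print(g,P.round(1),np.round(proj(f,P,s),1))
crop(f,150,120,410,300,3,"l.png")
```

```text
(63, 63) [520.6 133.8  36. ] [278.4 139. ]
(57, 57) [515.8 126.9  36. ] [278.4 151.4]
(63, -63) [543.3   9.9  36. ] [396.5 259. ]
(-63, 63) [396.7 111.1  36. ] [159.9 258.7]
```

View pics/l.png

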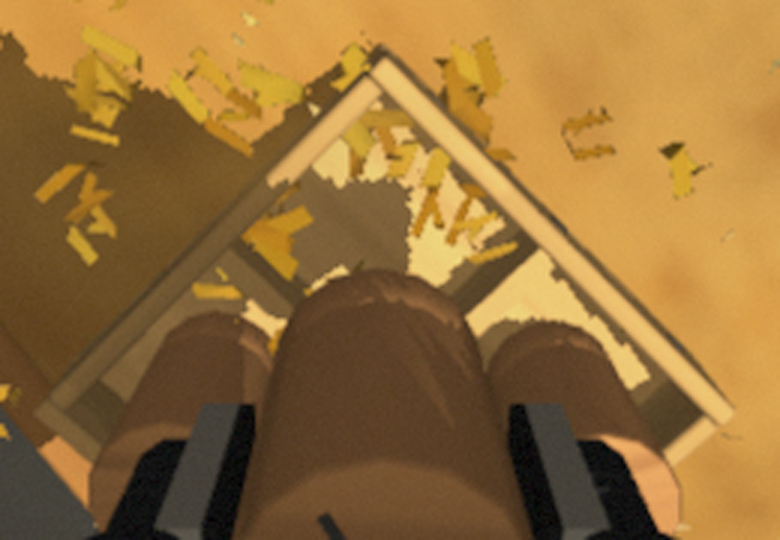

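The projected corner is (278,139) and the observed one (277,137), so the foot is centred over the cell. Descending.

```bash
python3 -m crank '[{"wx":0,"wy":0,"wz":0,"x":0,"y":0,"z":-0.4,"fingers":-1},{"wx":0,"wy":0,"wz":0,"x":0,"y":0,"z":-0.7,"fingers":-1},{"wx":0,"wy":0,"wz":0,"x":0,"y":0,"z":-0.8,"fingers":-1},{"wx":0,"wy":0,"wz":0,"x":0,"y":0,"z":-0.8,"fingers":-1},{"wx":0,"wy":0,"wz":0,"x":0,"y":0,"z":-0.8,"fingers":-1},{"wx":0,"wy":0,"wz":0,"x":0,"y":0,"z":-0.7,"fingers":-1},{"wx":0,"wy":0,"wz":0,"x":0,"y":0,"z":-0.5,"fingers":-1},{"wx":0,"wy":0,"wz":0,"x":0,"y":0,"z":-0.3,"fingers":-1},{"wx":0,"wy":0,"wz":0,"x":0,"y":0,"z":-0.1,"fingers":-1},{"wx":0,"wy":0,"wz":0,"x":0,"y":0,"z":0,"fingers":-1},{"wx":0,"wy":0,"wz":0,"x":0,"y":0,"z":0,"fingers":-1}]'
```

```text
t: 7.43
position: [494.9, 95.1, 47.9]
tool_rot: [-3.141, -0.001, -0.604]
force: [-0.3, 0.9, -0.0]
width: 34.8
```

```bash
python3 -m crank '[{"wx":0,"wy":0,"wz":0,"x":0,"y":0,"z":-0.1,"fingers":-1},{"wx":0,"wy":0,"wz":0,"x":0,"y":0,"z":0,"fingers":-1},{"wx":0,"wy":0,"wz":0,"x":0,"y":0,"z":0,"fingers":-1}]'
python3 - <<'E'
from h import *
f=bot.grab_frame("wrist");cv2.imwrite("pics/m.png",f["frame"])
f=bot.grab_frame("side");crop(f,220,180,350,280,6,"m2.png")
E
```

```text
t: 7.68
position: [494.7, 95.2, 45.7]
tool_rot: [-3.141, -0.001, -0.604]
force: [-0.1, 0.7, -0.7]
width: 34.9
```

View pics/m.png

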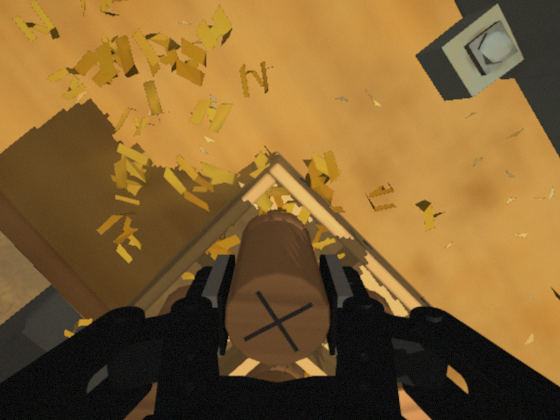

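View pics/m2.png

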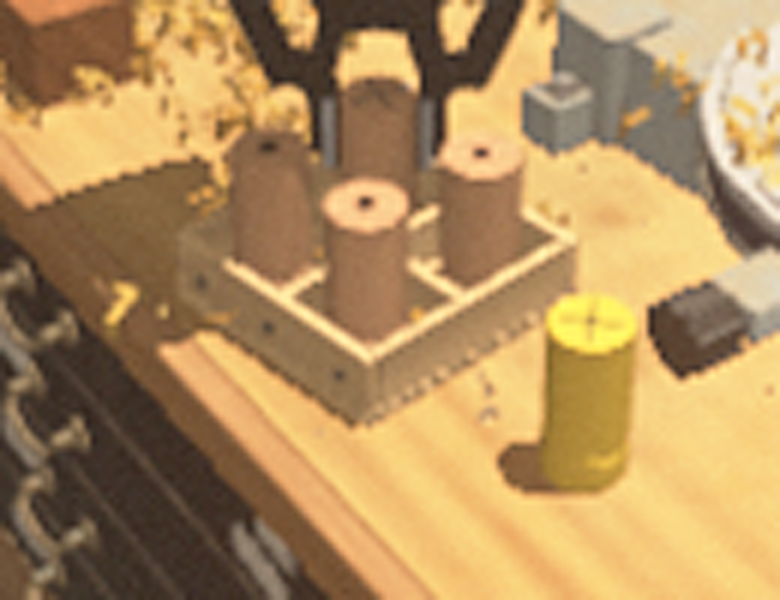

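The foot is inside the cell with its top level with the drilled feet. There's hardly any contact force yet, so I'll nudge down until it shows.

```bash
python3 -m crank '[{"wx":0,"wy":0,"wz":0,"x":0,"y":0,"z":-0.06,"fingers":-1},{"wx":0,"wy":0,"wz":0,"x":0,"y":0,"z":0,"fingers":-1},{"wx":0,"wy":0,"wz":0,"x":0,"y":0,"z":0,"fingers":-1}]'
```

```text
t: 8.03
position: [494.8, 95.4, 45.5]
tool_rot: [-3.141, -0.0, -0.604]
force: [-4.3, 0.5, 10.9]
width: 35.2
```

Contact at 11 N, so the foot is seated. Opening and rising.

```bash
python3 -m crank '[{"wx":0,"wy":0,"wz":0,"x":0,"y":0,"z":0.04,"fingers":-1},{"wx":0,"wy":0,"wz":0,"x":0,"y":0,"z":0,"fingers":0.5},{"wx":0,"wy":0,"wz":0,"x":0,"y":0,"z":0,"fingers":0.5},{"wx":0,"wy":0,"wz":0,"x":0,"y":0,"z":0,"fingers":0.5},{"wx":0,"wy":0,"wz":0,"x":0,"y":0,"z":0,"fingers":0.5},{"wx":0,"wy":0,"wz":0,"x":0,"y":0,"z":0,"fingers":0.5}]'
python3 -m crank '[{"wx":0,"wy":0,"wz":0,"x":0,"y":0,"z":0.5,"fingers":0.5},{"wx":0,"wy":0,"wz":0,"x":0,"y":0,"z":1,"fingers":0.5},{"wx":0,"wy":0,"wz":0,"x":0,"y":0,"z":1,"fingers":0.5},{"wx":0,"wy":0,"wz":0,"x":0,"y":0,"z":1,"fingers":0.5},{"wx":0,"wy":0,"wz":0,"x":0,"y":0,"z":1,"fingers":0.5},{"wx":0,"wy":0,"wz":0,"x":0,"y":0,"z":1,"fingers":1},{"wx":0,"wy":0,"wz":0,"x":0,"y":0,"z":1,"fingers":1},{"wx":0,"wy":0,"wz":0,"x":0,"y":0,"z":1,"fingers":1},{"wx":0,"wy":0,"wz":0,"x":0,"y":0,"z":1,"fingers":1},{"wx":0,"wy":0,"wz":0,"x":0,"y":0,"z":0.7,"fingers":1},{"wx":0,"wy":0,"wz":0,"x":0,"y":0,"z":0,"fingers":1},{"wx":0,"wy":0,"wz":0,"x":0,"y":0,"z":0,"fingers":1}]'
python3 - <<'E'
from h import *
import pickle
s=bot.state();f=bot.grab_frame("wrist");cv2.imwrite("pics/n.png",f["frame"]);print(s["position"],s["tool_rot"]);pickle.dump((s,f),open("W4.pkl","wb"))
E
```

```text
t: 8.53
position: [494.3, 95.2, 44.7]
tool_rot: [3.141, 0.0, -0.604]
force: [-0.8, 1.2, 0.3]
width: 63.9
t: 9.53
position: [494.9, 95.2, 230.0]
tool_rot: [-3.14, -0.002, -0.604]
force: [0.8, -0.8, -0.1]
width: 85.4
[494.91414457  95.20030005 229.99522162] [-3.14017556e+00 -1.93458525e-03 -6.04018855e-01]
```

View pics/n.png

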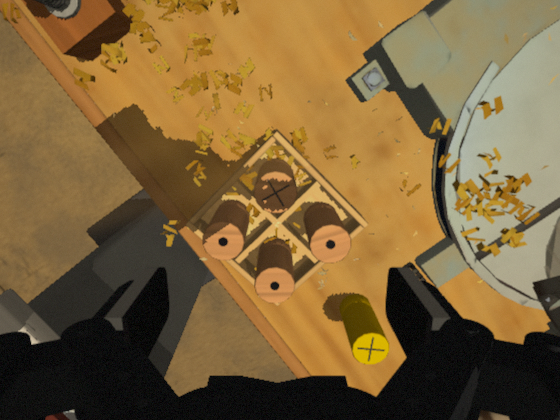

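The foot stands upright in the cell with its cross at (276,190), beside the drilled feet, which are unmoved. Next I go toward the tool block, stopping short to look.

```bash
python3 -m crank '[{"wx":0,"wy":0,"wz":0.4,"x":-0.3,"y":0.4,"z":0,"fingers":1},{"wx":0,"wy":0,"wz":0.8,"x":-0.4,"y":1,"z":0,"fingers":1},{"wx":0,"wy":0,"wz":0.8,"x":-0.4,"y":1,"z":0,"fingers":1},{"wx":0,"wy":0,"wz":0.8,"x":-0.4,"y":1,"z":0,"fingers":1},{"wx":0,"wy":0,"wz":0.8,"x":-0.4,"y":1,"z":0,"fingers":1},{"wx":0,"wy":0,"wz":0.8,"x":-0.4,"y":1,"z":0,"fingers":1},{"wx":0,"wy":0,"wz":0.8,"x":-0.4,"y":1,"z":0,"fingers":1},{"wx":0,"wy":0,"wz":0.8,"x":0,"y":0.8,"z":0,"fingers":1},{"wx":0,"wy":0,"wz":0.04,"x":0,"y":0,"z":0,"fingers":1},{"wx":0,"wy":0,"wz":0,"x":0,"y":0,"z":0,"fingers":1},{"wx":0,"wy":0,"wz":0,"x":0,"y":0,"z":0,"fingers":1}]'
python3 - <<'E'
from h import *
import pickle
s=bot.state();f=bot.grab_frame("wrist");cv2.imwrite("pics/o.png",f["frame"]);print(s["position"],s["tool_rot"]);pickle.dump((s,f),open("W5.pkl","wb"))
s4,f4=pickle.load(open("W4.pkl","rb"));crop(f4,240,140,320,220,6,"o2.png")
E
```

```text
t: 10.5
position: [439.7, 238.8, 227.9]
tool_rot: [3.141, 0.002, -0.001]
force: [-0.2, 0.2, 0.1]
width: 85.7
[439.68030197 238.78225742 227.89373324] [ 3.14057815e+00  1.79043877e-03 -5.42582216e-04]
```

View pics/o.png

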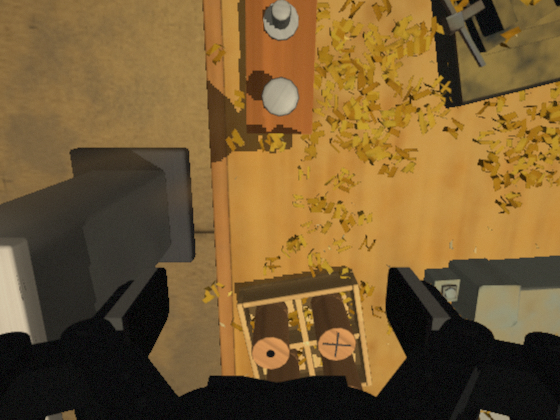

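View pics/o2.png

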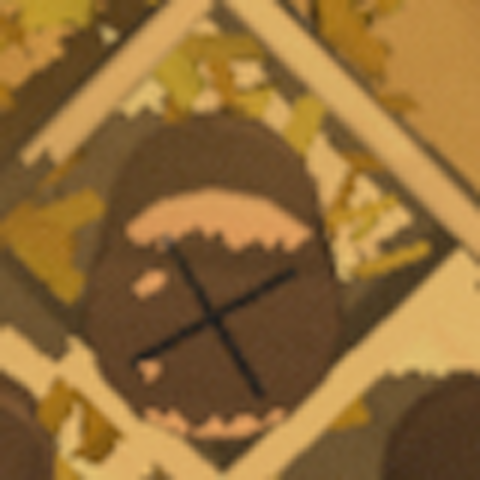

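The punch's wide head is at (281,97), with the thinner drift at (281,15) in its collar. The placed foot's cross is at (338,344).

Run:
```python
from h import *
import pickle
s,f=pickle.load(open("W5.pkl","rb"));s4,f4=pickle.load(open("W4.pkl","rb"))
print("punch",onz(f,280.7,96.5,132,s).round(1)); print("drift", onz(f,282,10,90,s).round(1))
print("cross W4",onz(f4,275.1,192.4,81,s4).round(1),"W5",onz(f,338,344,81,s).round(1))
crop(f,250,60,310,130,7,"p.png")
```

```text
punch [441.5 313.5 132. ]
drift [442.6 371.   90. ]
cross W4 [493.5  97.   81. ] W5 [494.9  97.4  81. ]
```

View pics/p.png

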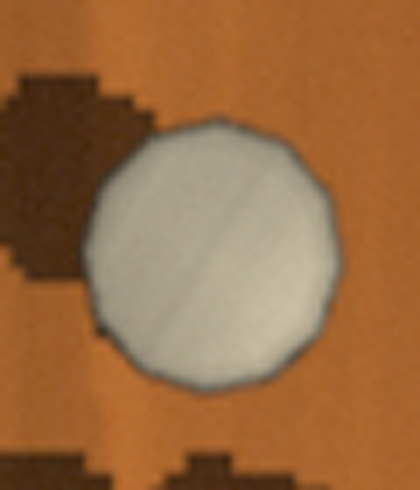

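```bash
python3 -m crank '[{"wx":0,"wy":0,"wz":0,"x":0.07,"y":0.5,"z":0,"fingers":1},{"wx":0,"wy":0,"wz":0,"x":0,"y":0.9,"z":0,"fingers":1},{"wx":0,"wy":0,"wz":0,"x":0,"y":0.9,"z":-0.5,"fingers":1},{"wx":0,"wy":0,"wz":0,"x":0,"y":0.8,"z":-0.8,"fingers":1},{"wx":0,"wy":0,"wz":0,"x":0,"y":0.5,"z":-0.8,"fingers":1},{"wx":0,"wy":0,"wz":0,"x":0,"y":0,"z":-0.6,"fingers":1},{"wx":0,"wy":0,"wz":0,"x":0,"y":0,"z":-0.4,"fingers":1},{"wx":0,"wy":0,"wz":0,"x":0,"y":0,"z":0,"fingers":1},{"wx":0,"wy":0,"wz":0,"x":0,"y":0,"z":0,"fingers":1},{"wx":0,"wy":0,"wz":0,"x":0,"y":0,"z":0,"fingers":1}]'
python3 - <<'E'
from h import *
import pickle
s=bot.state();f=bot.grab_frame("wrist");cv2.imwrite("pics/q.png",f["frame"]);print(s["position"],s["tool_rot"]);pickle.dump((s,f),open("W6.pkl","wb"))
print(proj(f,[441.3,311,132],s))
E
```

```text
t: 11.38
position: [442.5, 310.8, 167.8]
tool_rot: [-3.141, -0.001, -0.001]
force: [1.5, 0.3, 0.3]
width: 85.7
[442.50194622 310.81721815 167.81626906] [-3.14110370e+00 -1.16590661e-03 -1.07976830e-03]
(np.float64(275.1560208562613), np.float64(244.67420597676593))
```

View pics/q.png

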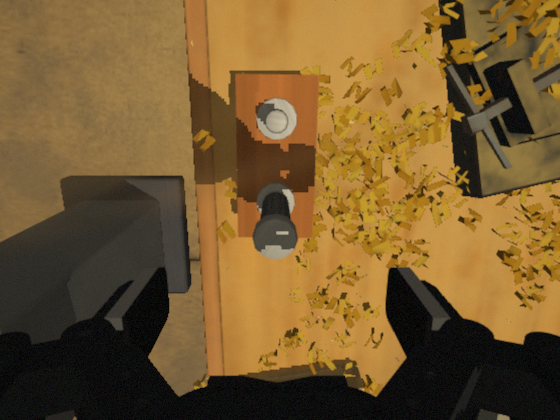

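Directly above the tools, the punch head's centre is near (275,238) and its collar is at (276,200). The drift is separate at (276,118).

Run:
```python
from h import *
import pickle
s,f=pickle.load(open("W6.pkl","rb"))
crop(f,235,170,320,280,5,"r.png")
for v in(236,237,238):print(onz(f,274.8,v,132,s).round(1))
```

```text
[441.1 315.8 132. ]
[441.1 315.2 132. ]
[441.1 314.7 132. ]
```

View pics/r.png

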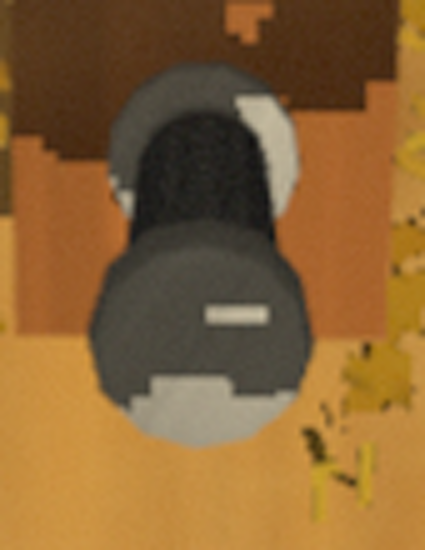

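```bash
python3 -m crank '[{"wx":0,"wy":0,"wz":0,"x":-0.06,"y":0.12,"z":-0.3,"fingers":1},{"wx":0,"wy":0,"wz":0,"x":0,"y":0,"z":-0.8,"fingers":1},{"wx":0,"wy":0,"wz":0,"x":0,"y":0,"z":-1,"fingers":1},{"wx":0,"wy":0,"wz":0,"x":0,"y":0,"z":-1,"fingers":1},{"wx":0,"wy":0,"wz":0,"x":0,"y":0,"z":-0.8,"fingers":1},{"wx":0,"wy":0,"wz":0,"x":0,"y":0,"z":-0.5,"fingers":1},{"wx":0,"wy":0,"wz":0,"x":0,"y":0,"z":-0.2,"fingers":1},{"wx":0,"wy":0,"wz":0,"x":0,"y":0,"z":0,"fingers":1},{"wx":0,"wy":0,"wz":0,"x":0,"y":0,"z":0,"fingers":1},{"wx":0,"wy":0,"wz":0,"x":0,"y":0,"z":0,"fingers":1}]'
python3 - <<'E'
from h import *
s=bot.state();f=bot.grab_frame("wrist");cv2.imwrite("pics/s.png",f["frame"]);print(s["position"],s["tool_rot"])
f=bot.grab_frame("scene");crop(f,140,210,260,340,5,"s2.png")
E
```

```text
t: 12.27
position: [441.5, 314.1, 76.2]
tool_rot: [-3.141, -0.002, -0.0]
force: [-0.5, -0.3, -0.4]
width: 85.3
[441.54416674 314.10237208  76.21541601] [-3.14053407e+00 -2.02349337e-03 -4.39452458e-05]
```

View pics/s.png

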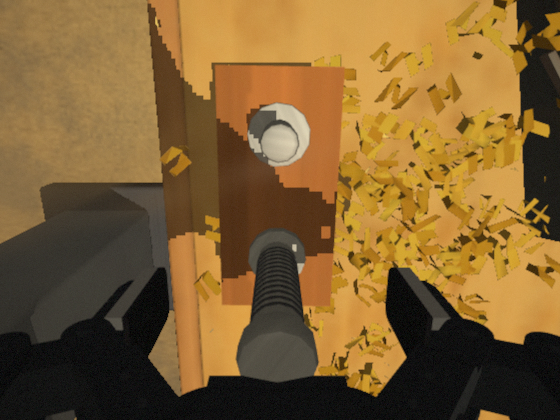

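View pics/s2.png

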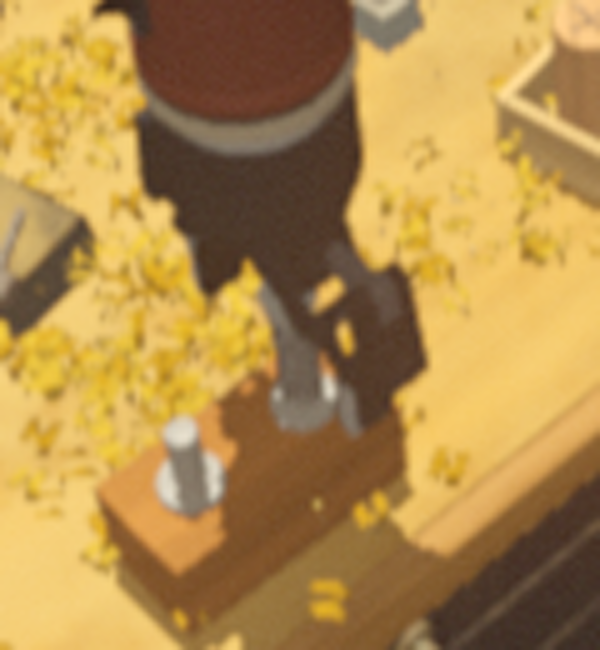

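The punch head at (278,352) and grooved grip lie midway between the open fingers. I'll check the along-pad (y) offset, then grip.

```bash
python3 - <<'E'
from h import *
s=bot.state();f=bot.grab_frame("wrist");print(s["position"],onz(f,276.8,258,56,s).round(1),onz(f,277,346,132,s).round(1),onz(f,279,133.5,56,s).round(1))
E
python3 -m crank '[{"wx":0,"wy":0,"wz":0,"x":0,"y":0,"z":0,"fingers":-1},{"wx":0,"wy":0,"wz":0,"x":0,"y":0,"z":0,"fingers":-1},{"wx":0,"wy":0,"wz":0,"x":0,"y":0,"z":0,"fingers":-1},{"wx":0,"wy":0,"wz":0,"x":0,"y":0,"z":0,"fingers":-1},{"wx":0,"wy":0,"wz":0,"x":0,"y":0,"z":0,"fingers":-1},{"wx":0,"wy":0,"wz":0,"x":0,"y":0,"z":0,"fingers":-1},{"wx":0,"wy":0,"wz":0,"x":0,"y":0,"z":0,"fingers":-1},{"wx":0,"wy":0,"wz":0,"x":0,"y":0,"z":0,"fingers":-1},{"wx":0,"wy":0,"wz":0,"x":0,"y":0,"z":0,"fingers":-1},{"wx":0,"wy":0,"wz":0,"x":0,"y":0,"z":0,"fingers":-1},{"wx":0,"wy":0,"wz":0,"x":0,"y":0,"z":0,"fingers":-1}]' 80
```

```text
[441.43668615 314.03235078  76.12090755] [441.1 313.6  56. ] [441.1 320.7 132. ] [442.1 372.2  56. ]
t: 13.33
position: [440.6, 313.6, 74.9]
tool_rot: [-3.142, -0.0, -0.0]
force: [-0.2, 0.5, 0.7]
width: 16.9
```

Gripped at 17 mm opening. Drawing it straight up 120 mm.

```bash
python3 -m crank '[{"wx":0,"wy":0,"wz":0,"x":0,"y":0,"z":0.2,"fingers":-1},{"wx":0,"wy":0,"wz":0,"x":0,"y":0,"z":0.4,"fingers":-1},{"wx":0,"wy":0,"wz":0,"x":0,"y":0,"z":0.6,"fingers":-1},{"wx":0,"wy":0,"wz":0,"x":0,"y":0,"z":0.6,"fingers":-1},{"wx":0,"wy":0,"wz":0,"x":0,"y":0,"z":0.6,"fingers":-1},{"wx":0,"wy":0,"wz":0,"x":0,"y":0,"z":0.6,"fingers":-1},{"wx":0,"wy":0,"wz":0,"x":0,"y":0,"z":0.8,"fingers":-1},{"wx":0,"wy":0,"wz":0,"x":0,"y":0,"z":0.8,"fingers":-1},{"wx":0,"wy":0,"wz":0,"x":0,"y":0,"z":0.8,"fingers":-1},{"wx":0,"wy":0,"wz":0,"x":0,"y":0,"z":0.6,"fingers":-1},{"wx":0,"wy":0,"wz":0,"x":0,"y":0,"z":0,"fingers":-1},{"wx":0,"wy":0,"wz":0,"x":0,"y":0,"z":0,"fingers":-1}]'
python3 - <<'E'
from h import *
import pickle
s=bot.state();f=bot.grab_frame("wrist");cv2.imwrite("pics/t.png",f["frame"]);print(s["position"],s["tool_rot"],s["width"])
g=bot.grab_frame("scene");crop(g,140,150,280,310,5 if 0 else 3,"t2.png")
h=bot.grab_frame("side");crop(h,200,90,300,190,5,"t3.png");pickle.dump((s,f,g,h),open("W7.pkl","wb"))
E
```

```text
t: 14.33
position: [441.1, 313.9, 196.0]
tool_rot: [-3.141, -0.002, -0.0]
force: [-0.4, 0.2, -1.7]
width: 17.1
[441.13734465 313.86562849 196.03733841] [-3.14054493e+00 -2.01816881e-03 -1.68839818e-05] 17.059750916312822
```

View pics/t.png

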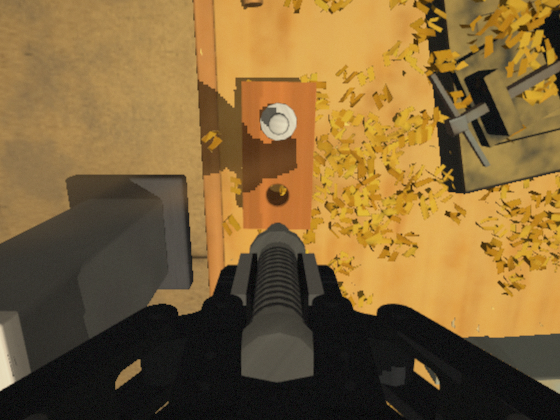

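View pics/t2.png

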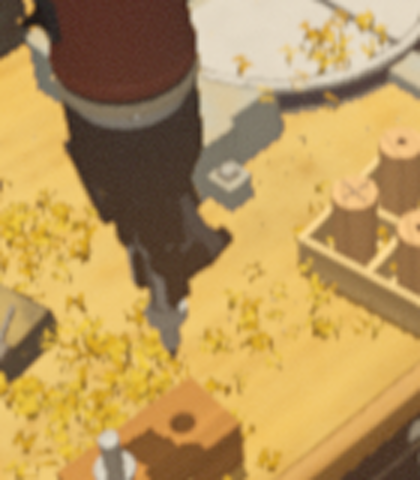

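View pics/t3.png

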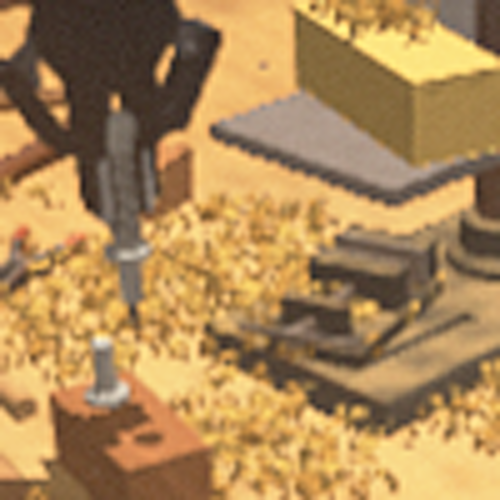

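The punch is clear of its bore and the drift is untouched. The nose point shows at scene (198,268), side (227,155) and wrist (278,226). I'll check its tilt and tip position.

Run:
```python
from h import *
import pickle
s,f,g,h=pickle.load(open("W7.pkl","rb"))
crop(g,175,225,220,280,10,"u1.png");crop(h,205,105,245,165,10,"u2.png")
x,y=441.1,313.9
for z in(125,154,142,170,250): print(z,"scene",np.round(proj(g,[x,y,z]),1),"side",np.round(proj(h,[x,y,z]),1),"wrist",np.round(proj(f,[x,y,z],s),1))
```

```text
125 scene [196.4 269.1] side [226.3 154.2] wrist [277.2 223.7]
154 scene [195. 260.] side [225.4 145.1] wrist [277.3 240.7]
142 scene [195.6 263.8] side [225.8 148.9] wrist [277.3 233.1]
170 scene [194.2 254.9] side [224.9 139.9] wrist [277.4 252.3]
250 scene [189.8 227.1] side [222.2 112.8] wrist [278.2 361.9]
```

View pics/u1.png

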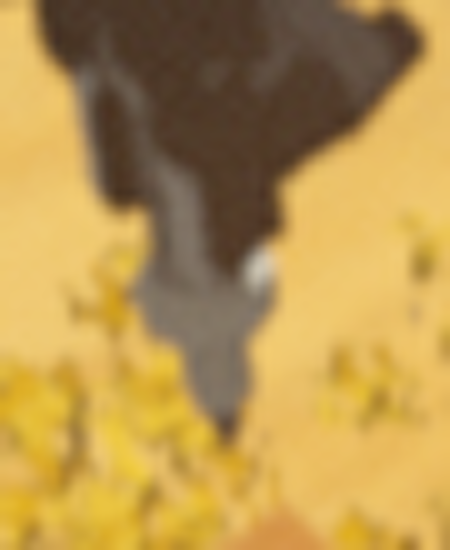

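View pics/u2.png

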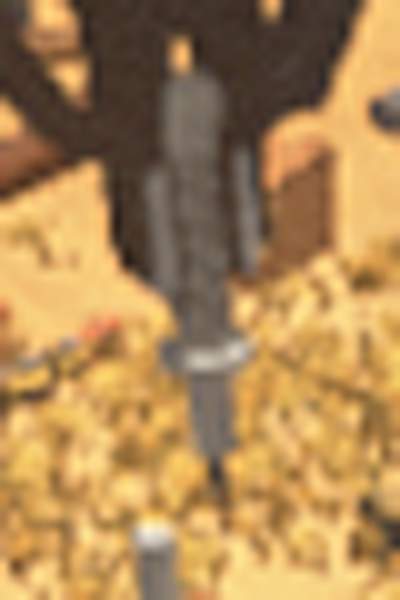

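The punch hangs upright; observed and predicted pixels agree within about 1 px. That puts the tip about 70.5 mm below the TCP. Carrying it over the foot with the tip about 20 mm above the top.

```bash
python3 -m crank '[{"wx":0,"wy":0,"wz":0,"x":0,"y":-0.4,"z":0,"fingers":-1},{"wx":0,"wy":0,"wz":0,"x":0,"y":-0.8,"z":0,"fingers":-1},{"wx":0,"wy":0,"wz":0,"x":0,"y":-1,"z":0,"fingers":-1},{"wx":0,"wy":0,"wz":0,"x":0.3,"y":-1,"z":0,"fingers":-1},{"wx":0,"wy":0,"wz":0,"x":0.3,"y":-1,"z":0,"fingers":-1},{"wx":0,"wy":0,"wz":0,"x":0.3,"y":-1,"z":0,"fingers":-1},{"wx":0,"wy":0,"wz":0,"x":0.3,"y":-1,"z":0,"fingers":-1},{"wx":0,"wy":0,"wz":0,"x":0.3,"y":-1,"z":0,"fingers":-1},{"wx":0,"wy":0,"wz":0,"x":0.3,"y":-1,"z":0,"fingers":-1},{"wx":0,"wy":0,"wz":0,"x":0.3,"y":-1,"z":0,"fingers":-1},{"wx":0,"wy":0,"wz":0,"x":0.3,"y":-1,"z":0,"fingers":-1},{"wx":0,"wy":0,"wz":0,"x":0.3,"y":-0.7,"z":0,"fingers":-1}]'
python3 -m crank '[{"wx":0,"wy":0,"wz":0,"x":0,"y":0,"z":-0.4,"fingers":-1},{"wx":0,"wy":0,"wz":0,"x":0,"y":0,"z":-0.5,"fingers":-1},{"wx":0,"wy":0,"wz":0,"x":0,"y":0,"z":-0.3,"fingers":-1},{"wx":0,"wy":0,"wz":0,"x":0,"y":0,"z":0,"fingers":-1},{"wx":0,"wy":0,"wz":0,"x":0,"y":0,"z":0,"fingers":-1}]'
python3 - <<'E'
from h import *
import pickle
s=bot.state();f=bot.grab_frame("wrist");cv2.imwrite("pics/v.png",f["frame"]);print(s["position"],s["tool_rot"],s["width"])
g=bot.grab_frame("scene");crop(g,230,160,320,250,6,"v2.png")
h=bot.grab_frame("side");crop(h,240,150,330,240,6,"v3.png");pickle.dump((s,f,g,h),open("W8.pkl","wb"))
E
```

```text
t: 15.48
position: [494.1, 93.5, 194.0]
tool_rot: [3.141, 0.002, -0.001]
force: [-0.2, 1.0, -0.8]
width: 16.9
t: 15.9
position: [493.4, 96.3, 169.6]
tool_rot: [-3.141, 0.003, 0.001]
force: [-0.1, 0.1, -0.6]
width: 16.8
[493.40619547  96.33409017 169.62341831] [-3.14147833e+00  2.63359648e-03  1.18279427e-03] 16.82492940200357
```

View pics/v.png

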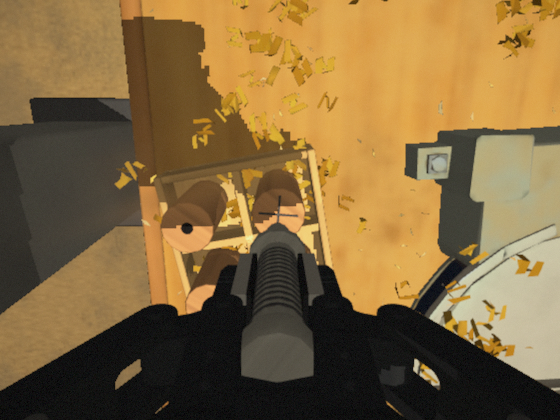

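View pics/v2.png

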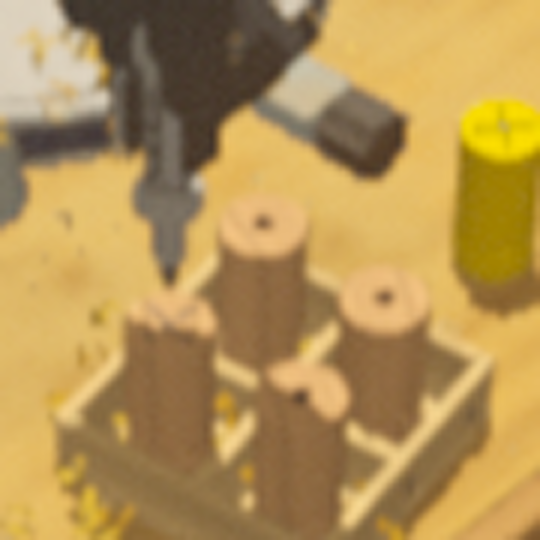

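View pics/v3.png

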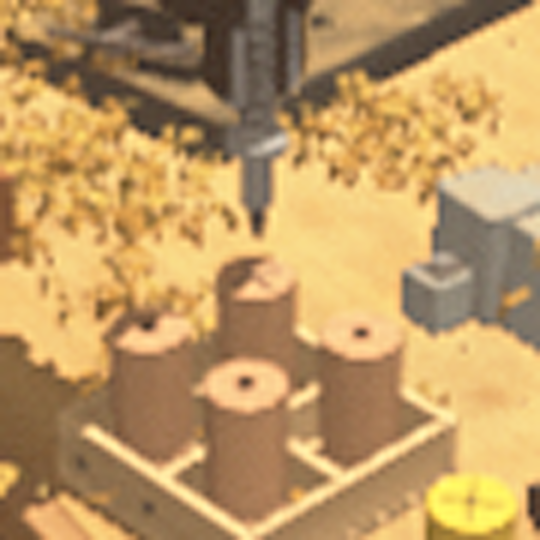

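The tip is just above the cross in all three views. Tip and cross are at scene (258.3,207) and (258.7,212.5), and at side (283.2,189.2) and (283.2,196.2). I'll enlarge these to get their positions.

Run:
```python
from h import *
import pickle
s,f,g,h=pickle.load(open("W8.pkl","rb"))
a=g["frame"][195:225,240:280];b=h["frame"][175:210,263:303];c=f["frame"][190:240,245:315]
k=lambda i,n:cv2.resize(i,None,fx=n,fy=n,interpolation=cv2.INTER_CUBIC)
A=k(a,14);B=k(b,12)
cv2.imwrite("pics/w1.png",A);cv2.imwrite("pics/w2.png",B);cv2.imwrite("pics/w3.png",k(c,10))
```

```text
(no output)
```

View pics/w1.png

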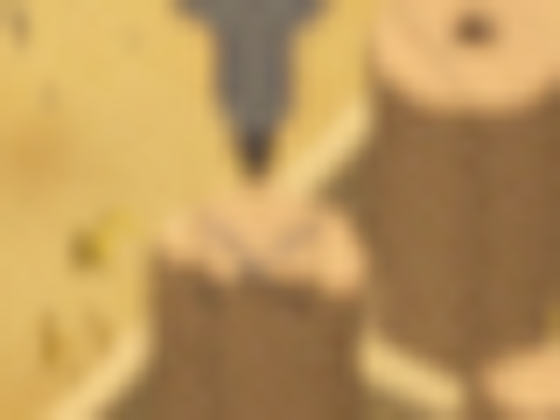

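View pics/w2.png

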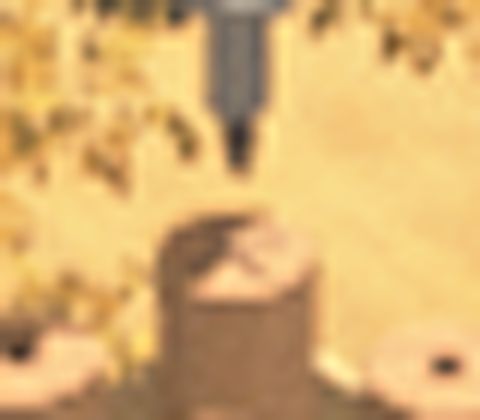

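View pics/w3.png

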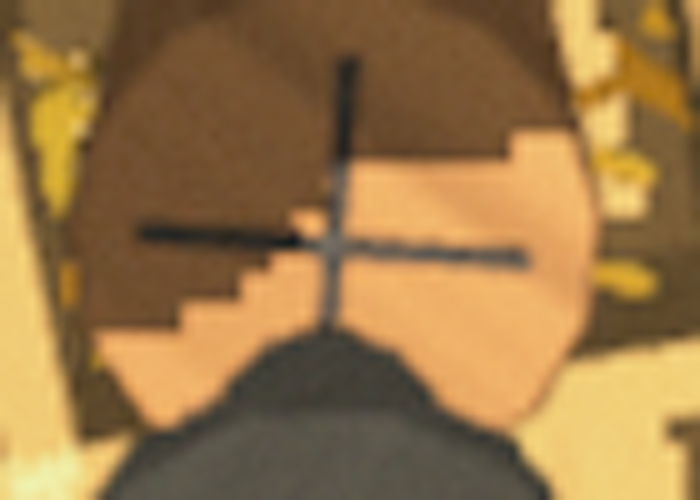

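Run:
```python
from h import *
import pickle
s,f,g,h=pickle.load(open("W8.pkl","rb"))
print(s["position"])
def tri(ua,ub):
    o1,d1=ray(g,*ua);o2,d2=ray(h,*ub);t=np.linalg.lstsq(np.c_[d1,-d2],o2-o1,rcond=None)[0]
    return ((o1+d1*t[0]+o2+d2*t[1])/2).round(1),np.linalg.norm(o1+d1*t[0]-o2-d2*t[1]).round(1)
print("tip",tri((257.9,207.5),(282.5,189.4)),"cross",tri((258,211.7),(282.5,196)))
print("cross on z81 scene",onz(g,258,211.7,81),"side",onz(h,282.5,196,81),"wrist",onz(f,278,214,81,s))
P=s["position"]-[0,0,70.5]
print("tip exp",P,np.round(proj(g,P),1),np.round(proj(h,P),1),np.round(proj(f,P,s),1),"collar",np.round(proj(f,P+[0,0,45],s),1))
z=P[2]
print("tip at z scene",onz(g,257.9,207.5,z),"side",onz(h,282.5,189.4,z))
```

```text
[493.40619547  96.33409017 169.62341831]
tip (array([494.7,  94.2,  99.5]), np.float64(0.7)) cross (array([495. ,  92.3,  81.5]), np.float64(3.2))
cross on z81 scene [497.30148876  91.28321074  81.        ] side [493.33092085  91.87570008  81.        ] wrist [493.53311227  97.14706833  81.        ]
tip exp [493.40619547  96.33409017  99.12341831] [257.5 208.3] [281.6 189.4] [277.8 223.9] collar [277.7 252.8]
tip at z scene [494.50051529  94.06020113  99.12341831] side [495.49406267  94.99834733  99.12341831]
```

The horizontal constraints from scene and side, plus the wrist ray, all say the cross lies about 1 mm to +y of the tip. I'll correct that, lower to about 3 mm above it and look again.

```bash
python3 -m crank '[{"wx":0,"wy":0,"wz":0,"x":0,"y":0.05,"z":-0.3,"fingers":-1},{"wx":0,"wy":0,"wz":0,"x":0,"y":0,"z":-0.3,"fingers":-1},{"wx":0,"wy":0,"wz":0,"x":0,"y":0,"z":-0.15,"fingers":-1},{"wx":0,"wy":0,"wz":0,"x":0,"y":0,"z":0,"fingers":-1},{"wx":0,"wy":0,"wz":0,"x":0,"y":0,"z":0,"fingers":-1}]'
python3 - <<'E'
from h import *
import pickle
s=bot.state();f=bot.grab_frame("wrist");P=[s["position"]]
g=bot.grab_frame("scene");P.append(bot.state()["position"])
h=bot.grab_frame("side");P.append(bot.state()["position"]);pickle.dump((s,f,g,h),open("W9.pkl","wb"));print(np.round(P,1),s["force"])
k=lambda i,n:cv2.resize(i,None,fx=n,fy=n,interpolation=cv2.INTER_CUBIC)
cv2.imwrite("pics/x1.png",k(g["frame"][195:225,240:280],14));cv2.imwrite("pics/x2.png",k(h["frame"][175:210,263:303],12));cv2.imwrite("pics/x3.png",k(f["frame"][190:250,245:315],8))
E
```

```text
t: 16.47
position: [494.3, 96.6, 155.4]
tool_rot: [3.142, 0.001, 0.0]
force: [0.4, 0.6, -0.5]
width: 16.9
[[494.3  96.6 155.4]
 [494.7  96.5 156. ]
 [494.8  96.6 156.1]] [ 0.38598149  0.58425142 -0.54809367]
```

View pics/x1.png

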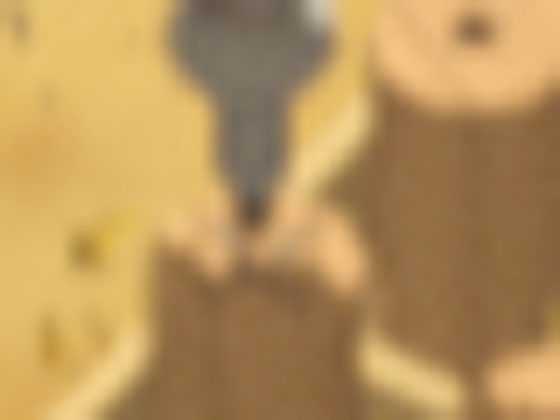

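View pics/x2.png

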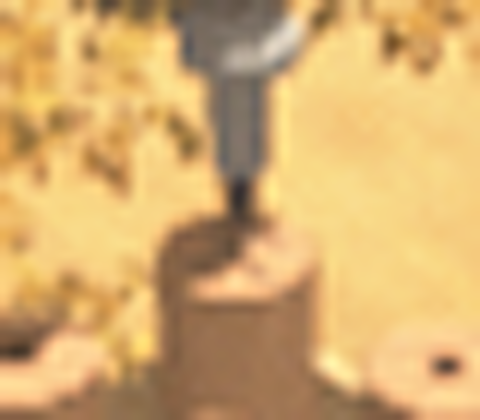

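View pics/x3.png

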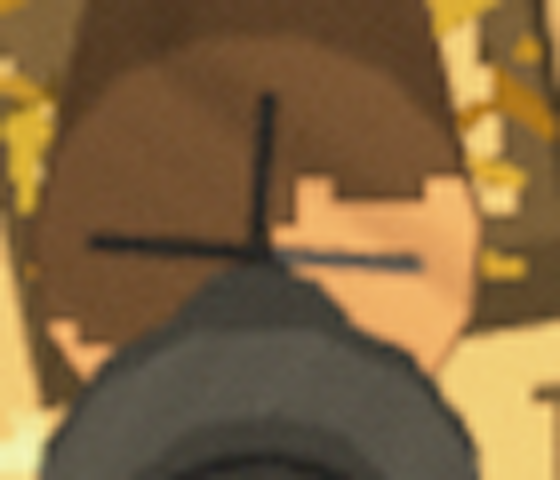

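Run:
```python
from h import *
import pickle
s,f,g,h=pickle.load(open("W9.pkl","rb"))
X=s["position"].copy()
for dz in(-70.5,-74):
  print(np.round(proj(f,X+[0,0,dz],s),1))
print(onz(f,277.1,220.8,81,s)-X)
# edges of foot just below its top, per view: colour mask of dark/brown wood vs bench (hue)
for n,im,x0,x1,rows in(("scene",g["frame"],240,280,range(216,222)),("side",h["frame"],263,303,range(201,206))):
    hsv=cv2.cvtColor(im,cv2.COLOR_BGR2HSV)
    for r in rows: print(n,r,hsv[r,x0+8:x1-8,2].tolist())
```

```text
[277.6 223.9]
[277.6 222.1]
[ -0.30439594   0.70135271 -74.4150187 ]
scene 216 [228, 222, 192, 158, 148, 145, 134, 133, 142, 145, 145, 137, 134, 129, 140, 147, 158, 160, 163, 158, 148, 148, 150, 148]
scene 217 [226, 223, 193, 155, 144, 146, 140, 139, 148, 148, 146, 144, 142, 136, 142, 141, 140, 146, 164, 156, 147, 149, 148, 148]
scene 218 [226, 230, 200, 155, 144, 145, 143, 141, 149, 147, 147, 146, 146, 143, 143, 140, 134, 149, 179, 160, 147, 149, 151, 152]
scene 219 [232, 236, 201, 155, 141, 141, 140, 140, 147, 148, 147, 146, 145, 143, 141, 137, 133, 161, 204, 190, 166, 156, 153, 150]
scene 220 [239, 233, 189, 147, 142, 142, 139, 138, 144, 147, 146, 144, 145, 143, 139, 135, 133, 169, 222, 225, 208, 187, 168, 156]
scene 221 [237, 211, 164, 140, 140, 143, 139, 137, 144, 148, 146, 145, 143, 141, 141, 136, 132, 159, 213, 230, 231, 224, 207, 188]
side 201 [198, 231, 248, 248, 242, 175, 130, 147, 149, 147, 150, 153, 155, 155, 167, 165, 159, 169, 217, 247, 242, 243, 244, 245]
side 202 [218, 235, 239, 250, 242, 173, 133, 146, 147, 154, 153, 153, 154, 158, 165, 167, 162, 168, 219, 246, 244, 243, 244, 244]
side 203 [245, 226, 221, 254, 249, 170, 133, 143, 151, 154, 153, 154, 154, 159, 165, 160, 161, 169, 217, 244, 245, 245, 243, 246]
side 204 [249, 220, 209, 243, 233, 170, 127, 142, 149, 153, 153, 153, 156, 160, 162, 161, 160, 175, 227, 251, 246, 240, 240, 248]
side 205 [240, 243, 178, 187, 156, 141, 132, 141, 146, 152, 151, 155, 156, 162, 160, 164, 160, 164, 226, 255, 254, 245, 238, 251]
```

All views agree to within about 1 mm, with the tip some 0.5 mm to +x. I'll trim x by -0.4 mm, average a baseline force, then press in small steps.

```bash
cat > rd.py <<'E'
from h import *
F=[];P=[]
for i in range(16):
    bot.grab_frame("side");s=bot.state();F.append(s["force"]);P.append(s["position"])
print("F",np.mean(F,0).round(2),"sd",np.std(F,0).round(2),"P",np.mean(P,0).round(2),"rot",s["tool_rot"].round(4),"t",round(s["t"],2),"w",s["width"])
E
python3 -m crank '[{"wx":0,"wy":0,"wz":0,"x":-0.02,"y":0,"z":0,"fingers":-1},{"wx":0,"wy":0,"wz":0,"x":0,"y":0,"z":0,"fingers":-1}]'>/dev/null; python3 rd.py
python3 -m crank '[{"wx":0,"wy":0,"wz":0,"x":0,"y":0,"z":-0.1,"fingers":-1},{"wx":0,"wy":0,"wz":0,"x":0,"y":0,"z":0,"fingers":-1}]'>/dev/null; python3 rd.py
```

```text
F [ 0.14  0.17 -1.1 ] sd [0.39 0.44 0.42] P [494.22  96.6  155.94] rot [3.1416 0.     0.    ] t 17.58 w 16.763035098439797
F [ 0.23  0.09 -0.95] sd [0.51 0.51 0.45] P [494.17  96.6  153.87] rot [-3.1416 -0.     -0.    ] t 18.55 w 16.670943853398267
```

```bash
python3 -m crank '[{"wx":0,"wy":0,"wz":0,"x":0,"y":0,"z":-0.1,"fingers":-1},{"wx":0,"wy":0,"wz":0,"x":0,"y":0,"z":0,"fingers":-1}]'>/dev/null; python3 rd.py
python3 -m crank '[{"wx":0,"wy":0,"wz":0,"x":0,"y":0,"z":-0.1,"fingers":-1},{"wx":0,"wy":0,"wz":0,"x":0,"y":0,"z":0,"fingers":-1}]'>/dev/null; python3 rd.py
```

```text
F [ 0.15  0.07 -1.  ] sd [0.4  0.59 0.53] P [494.18  96.59 151.87] rot [-3.1415e+00 -0.0000e+00 -1.0000e-04] t 19.52 w 16.961887326118468
F [0.52 0.07 1.29] sd [0.6  0.52 0.45] P [494.39  96.6  150.08] rot [-3.1416e+00 -1.0000e-04 -0.0000e+00] t 20.48 w 16.975714981434805
```

Contact (+2.3 N). I'll check the point on the cross before pressing further.

Run:
```python
from h import *
import pickle
s=bot.state();f=bot.grab_frame("wrist");g=bot.grab_frame("scene");h=bot.grab_frame("side");pickle.dump((s,f,g,h),open("W10.pkl","wb"))
k=lambda i,n:cv2.resize(i,None,fx=n,fy=n,interpolation=cv2.INTER_CUBIC)
a=k(g["frame"][195:225,240:280],10);b=k(h["frame"][180:210,263:303],10);c=k(f["frame"][190:250,240:320],10)
cv2.imwrite("pics/y1.png",np.hstack([a,b]));cv2.imwrite("pics/y3.png",c)
X=np.array([494.3,96.6,81]);print(proj(f,X,s),proj(g,X),proj(h,X))
```

```text
(np.float64(277.53772404184576), np.float64(224.67759558272462)) (np.float64(257.24116968340473), np.float64(213.57264813513297)) (np.float64(281.85354887071674), np.float64(195.09297312794416))
```

View pics/y1.png

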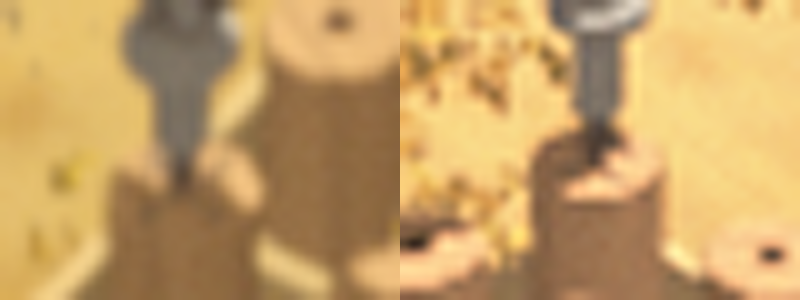

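View pics/y3.png

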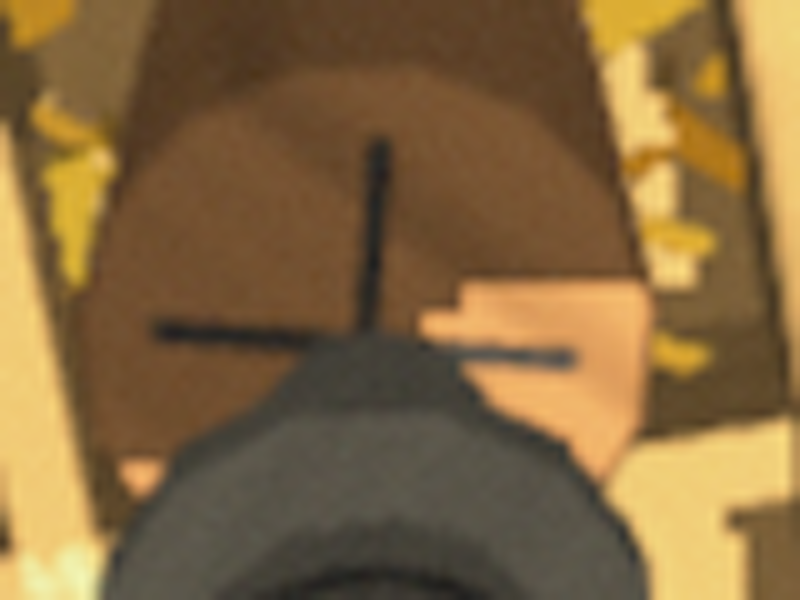

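The pencilled lines meet at wrist (276.1,223.9), with the punch axis at about (277.6,224.5). So the tip is about 0.9 mm too far in +x. I'll lift 3 mm, shift -0.8 mm in x and press down again.

```bash
python3 -m crank '[{"wx":0,"wy":0,"wz":0,"x":0,"y":0,"z":0.15,"fingers":-1},{"wx":0,"wy":0,"wz":0,"x":0,"y":0,"z":0,"fingers":-1},{"wx":0,"wy":0,"wz":0,"x":-0.04,"y":0,"z":0,"fingers":-1},{"wx":0,"wy":0,"wz":0,"x":0,"y":0,"z":0,"fingers":-1},{"wx":0,"wy":0,"wz":0,"x":0,"y":0,"z":-0.1,"fingers":-1},{"wx":0,"wy":0,"wz":0,"x":0,"y":0,"z":-0.1,"fingers":-1},{"wx":0,"wy":0,"wz":0,"x":0,"y":0,"z":-0.1,"fingers":-1},{"wx":0,"wy":0,"wz":0,"x":0,"y":0,"z":-0.1,"fingers":-1},{"wx":0,"wy":0,"wz":0,"x":0,"y":0,"z":0,"fingers":-1}]'>/dev/null; python3 rd.py
```

```text
F [-0.74 -0.05  3.36] sd [0.57 0.41 0.53] P [493.49  96.6  145.03] rot [ 3.1416e+00 -1.0000e-04  0.0000e+00] t 22.18 w 17.129663888127507
```

The net push is 4.4 N, which is half travel, and the travel since contact is about 5.6 mm. Final look.

Run:
```python
from h import *
s=bot.state();f=bot.grab_frame("wrist");g=bot.grab_frame("scene");h=bot.grab_frame("side")
k=lambda i,n:cv2.resize(i,None,fx=n,fy=n,interpolation=cv2.INTER_CUBIC)
a=k(g["frame"][170:240,230:300],5);b=k(h["frame"][160:230,255:325],5);c=k(f["frame"][190:250,240:320],8)
cv2.imwrite("pics/z1.png",np.hstack([a,b]));cv2.imwrite("pics/z3.png",c)
print(proj(f,[493.5,96.6,81],s))
```

```text
(np.float64(277.59045361815924), np.float64(227.3502633328616))
```

View pics/z1.png

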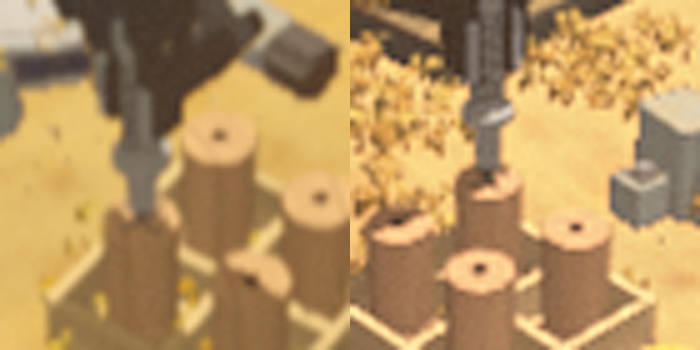

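View pics/z3.png

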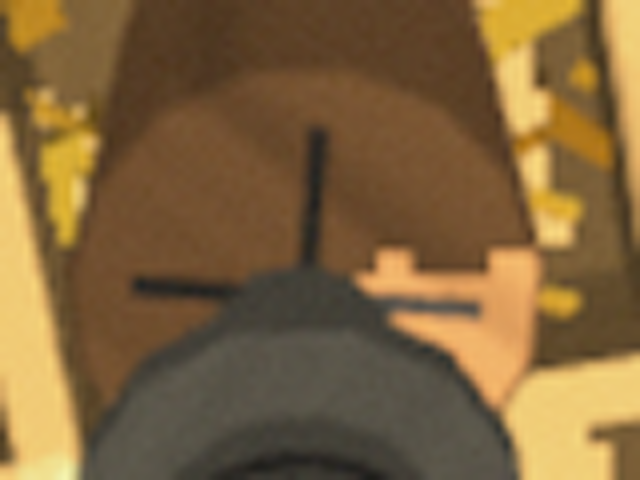

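The cross centre is at wrist (277.9,226.7) and the punch axis at (277.6,227.4), so they agree to about 0.5 mm. The punch is upright and the drilled feet are undisturbed. Handing in.

Run:
```python
from station import bot
bot.sign_off();print(bot.state()["t"])
```

```text
the job is handed in; nothing more can be done
the job is handed in; nothing more can be done
```

The foot is standing cross upwards in the empty tray cell, and the punch is held upright with its point on the cross. I handed the job in that way at about 22 s of the 64 s allowed.

- **Position on the cross:** In the last wrist picture the punch axis was within about 0.5 mm of the crossing. The scene and side views agree only to about 1–1.5 mm, because shadow covers the top of the foot and the pixels there are coarse.
- **Nose:** The average push was 4.4 N, which the given spring figures put at half travel. The arm had moved about 5.6 mm past first contact, so the two agree on roughly 6 mm in.
- **Correction on the way:** My first touch landed about 0.9 mm too far in +x, so I lifted 3 mm, shifted and pressed again.
- **Left alone:** The drilled feet stood unmoved in the last pictures. The drift was still in its bore when last seen, just after I drew the punch.
- **Refused move:** The first move was rejected because its rows left out some values; the arm did not move.

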